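Roll the capsule drive back onto the drawer's stowage line

TASK

In the open drawer the aluminium capsule drive has rolled off the white stowage line painted on the grey base. Push its top sideways with a fingertip to roll it back over the base until it lies at rest along the line and centred over it, between the line's end ticks. Do not pinch it, pick it up, shove it at its side or drag it without turning, and leave everything else in the drawer where it is.

Things in the scene. Friction and masses are not known exactly. Their poses are not given: they have to be found in the camera images.
- capsule_center (a point): Centre of the capsule drive: a smooth lying aluminium cylinder, 24 mm diameter, 86 mm long, about 65 g, black seal ring and ribbed cap at its +x end; 12 mm above the base. x is its axis; z turns as it rolls. Starts 42 to 62 mm left or right of the line, within 5 degrees of parallel. Rolls with some resistance, stopping when let go gently; under a non-slipping fingertip it goes half as far as the fingertip.
- line_mid (a point): Middle of the flat white stowage line, on the base's top face. x runs along the line, away from the robot, y left across it, z up. The line is 170 mm long, 3 mm wide, with a 16 mm cross tick at each end (x = -85 and +85 mm).
- liner: Grey enamelled base, 250 by 360 mm, 4 mm thick, its 7 mm lips along both sides; fixed. Origin at the centre of its underside, axes as the line's. At x = 87 to 113 mm it carries the black clip bank gripping spare caps, 232 mm long, standing 34 mm above the base.
- cabinet: Low white steel filing cabinet, fixed, as is its half-open drawer. Origin on the table under the middle of the drawer's open part, x away from the robot. Drawer floor 72 mm above the table, side walls at y = -200 and +200 mm up to 121 mm, front panel at x = -149 to -135 mm up to 126 mm with a bar pull reaching x = -175 mm. Cabinet from x = 125 mm on, 134 mm high.
- twin_drive: Loose bystander in the drawer, to be left alone. Origin at about the middle of its underside, on the base. Orange drive with a metal connector at each end, 56 by 19 by 9 mm, long along x, about 50 to 62 mm to the side of the line opposite to the capsule.
- nano_stick: Loose bystander in the drawer, to be left alone. Origin at about the middle of its underside, on the base. Translucent purple nano stick with a metal connector, 24 by 17 by 8 mm.
- padlock_drive: Loose bystander in the drawer, to be left alone. Origin at about the middle of its underside, on the base. Brass drive shaped like a padlock with a steel shackle, lying flat, 46 by 32 by 9 mm; origin at the edge of the body where the shackle begins.
- receiver: Loose bystander in the drawer, to be left alone. Origin at about the middle of its underside, on the base. White plastic mouse receiver with a metal connector, 20 by 16 by 7 mm.
- glue_stick: Loose bystander in the drawer, to be left alone. Origin at about the middle of its underside, on the base. Standing glue stick, 27 mm in diameter, 60 mm high.
- notes: Loose bystander in the drawer, to be left alone. Origin at about the middle of its underside, on the base. Block of square white notes, 76 by 76 by 18 mm.
- stapler: Loose bystander in the drawer, to be left alone. Origin at about the middle of its underside, on the base. Mini stapler, 62 by 24 mm, 33 mm high.
Things that resemble listed ones, but are neither listed nor needed, are in the scene too. What is shaped like the part that bears capsule_center but green or yellow is not meant.

How it is judged:
By the outcome, as a careful person would: the job done as asked, in the order asked, and still so for the second after the job is handed in, with the robot touching nothing.
It also fails if it takes over 45 s, if anything falls off the work surface, if the arm or the gripper's body presses on something with over 40 N, if the wrist force passes 120 N, or if a joint passes its speed limit or range.

ROBOT

A 6-joint arm with a two-finger parallel gripper is mounted at the origin on the work surface. World frame = base frame: x ahead of the robot, y to its left, z up, the work surface at z = 0. Lengths are in m, angles in rad, forces in N, time in s.
With the tool pointing down it reaches from about 0.275 to 0.75 m from the base axis. Payload 10.2 kg.
Tool frame: the origin (TCP) lies midway between the tips of the shut fingers; the grasp point (between the pads) lies 19 mm behind it (env.hold_point_z is the distance from the TCP to the grasp point, in m); x points along the fingers, z is the direction in which the jaws open and shut, and the axes are right-handed (so a half turn about x gives the same grasp; the last joint's range is limited). The gripper opens to 85 mm and grips with 20 to 120 N. Pads are 22 mm wide; open, the fingers measure 114 mm over their backs; the gripper's body (76 mm by 85 mm) begins 54 mm behind the grasp point. The pads swing forward as they close: fully open they stand 13 mm farther back than shut.
Start: joints at [-1.452, 0.313, 1.498, -0, 1.331, -0.223], TCP at [0.176, -0.495, 0.231] pointing down, gripper open.
Joint ranges: [-2.94, 2.94], [-0.97, 2.17], [0.19, 2.56], [-1.23, 4.37], [0.02, 3.11], [-2.88, 2.88]. Speed limits (rad/s): [2.39, 2.39, 3.01, 3.14, 3.14, 3.14].

INTERFACE

Orientations are given as a unit quaternion [x, y, z, w].
In Python, from bench import env, kinematics, monitor, eyes, job gives the robot as it stands. The module is installed in compiled form; this text tells all that it offers. Calls block until the motion is done:
- env.reach(position, orientation): joint-space move of the TCP to a pose.
- env.movel(position, velocity=0.15, frame=None, guard=None): straight line of the TCP; frame=None keeps the orientation; velocity is the mean speed in m/s. With guard (N) it stops when the force on the tool has changed by that much, and returns True; else False.
- env.set_joints(angles): joint-space move.
- env.release() and env.close_gripper(effort=None): open the fingers fully, or close them until they stop; effort is the grip in N (None keeps the last).
- env.hold(seconds).
- kinematics.ik(position, orientation): joint angles nearest the present ones, or None.
- monitor.sense(): the state.
- eyes.grab_frame(name): name is "scene" or "top" or "wrist"; returns a dict with "frame" (420x560x3 uint8, red, green, blue), "mtx" (3x3 intrinsics, pixels), "view" (4x4, takes a point from world to camera coordinates). Camera axes: x right, y down, z forward; pixel columns grow to the right and rows downward; lengths in m; the calibration is good to about 2 mm. A picture is of the moment at which its call begins. There is no depth.
A pose or a line that the arm cannot do raises env.MotionError and nothing moves.
- job.hand_in(): hands the job in, once; it reports no verdict.
The state is a dict: "clock": time; "joints": joint angles; "qvel": joint speeds; "joint_efforts": joint torques, N m; "position": TCP position; "ee_rot": TCP orientation; "contact_force": force on the tool from outside, world axes, zero at the start; "ft_torque": the same for the moment, N m; "finger_gap": opening from 0.0 (shut) to 1.0 (fully open).
Only numpy, scipy, OpenCV 4.12 (cv2) and the standard library are available. Lean on these libraries where they do the work, as an engineer would, in place of code of your own. Each camera call takes 0.05 s, during which the arm holds its last target.

## Working session

There is one attempt and no reset: what is moved stays moved. The work goes in short steps, each a Python script; the robot and the scene stay as the last script left them, time stands still between calls to the robot, and variables do not carry over. Pictures are saved under pics/ and viewed, and the job is handed in when it is done.

```bash
mkdir -p pics
cat > h.py <<'E'
import numpy as np, cv2
from bench import env, kinematics, monitor, eyes, job
def snap(name, out, crop=None, k=1):
    g=eyes.grab_frame(name); np.savez('pics/'+out+'.npz',**g)
    f=g['frame'][:,:,::-1]
    if crop: f=f[crop[1]:crop[3],crop[0]:crop[2]]
    cv2.imwrite('pics/'+out+'.png',cv2.resize(f,None,fx=k,fy=k,interpolation=cv2.INTER_CUBIC))
    return g
def unproj(g,u,v,z):
    V=g['view'];K=g['mtx'];R=V[:3,:3];t=V[:3,3]
    d=R.T@np.linalg.solve(K,[u,v,1.]);c=-R.T@t
    return c+d*(z-c[2])/d[2]
def proj(g,p):
    q=g['mtx']@(g['view'][:3,:3]@np.array(p)+g['view'][:3,3]);return q[:2]/q[2]
E
python3 - <<'E'
from h import *
for n in ('scene','top','wrist'): 
    g=snap(n,n+'0',k=1.4); print(n,g['view'].round(3).tolist(),g['mtx'].round(1).tolist())
s=monitor.sense();print(s)
E
```

```text
scene [[0.062, 0.998, -0.002, -0.132], [0.823, -0.052, -0.566, -0.328], [-0.565, 0.034, -0.824, 1.32], [0.0, 0.0, 0.0, 1.0]] [[488.9, 0.0, 277.3], [0.0, 488.9, 205.5], [0.0, 0.0, 1.0]]
top [[-0.001, -1.0, 0.021, 0.094], [-0.995, -0.001, -0.097, 0.468], [0.097, -0.021, -0.995, 1.046], [0.0, 0.0, 0.0, 1.0]] [[527.9, 0.0, 281.2], [0.0, 527.9, 207.7], [0.0, 0.0, 1.0]]
wrist [[0.335, -0.942, -0.002, -0.523], [-0.9, -0.321, 0.295, -0.038], [-0.279, -0.097, -0.955, 0.38], [0.0, 0.0, 0.0, 1.0]] [[293.9, 0.0, 282.1], [0.0, 293.9, 213.2], [0.0, 0.0, 1.0]]
{'clock': 0.15, 'joints': array([-1.45239314e+00,  3.13301903e-01,  1.49820767e+00,  1.37704565e-05,
        1.33099266e+00, -2.23397301e-01]), 'qvel': array([-0.00151865, -0.00402695, -0.00321529, -0.0005345 ,  0.00049889,
       -0.00095337]), 'joint_efforts': array([ 9.64369174e-04, -4.12368286e+01, -2.59796798e+01, -2.03695690e-04,
        3.22096894e-03, -2.78043342e-05]), 'position': array([ 0.17594394, -0.4944576 ,  0.23089722]), 'ee_rot': array([ 0.40792434,  0.57796171, -0.40743999,  0.57753844]), 'contact_force': array([-0.10250107,  0.73225894,  0.18102756]), 'ft_torque': array([ 0.00444898, -0.01988797,  0.02970025]), 'finger_gap': 1.0008400581628534}
```

View pics/top0.png

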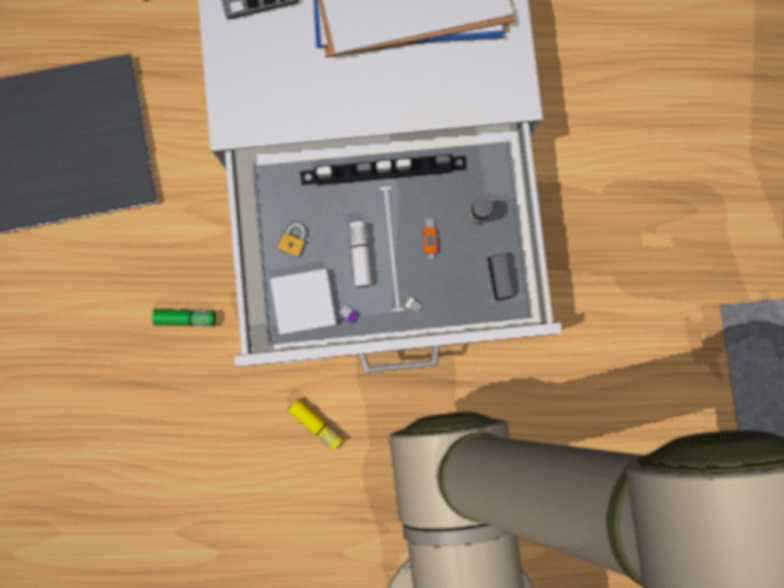

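View pics/scene0.png

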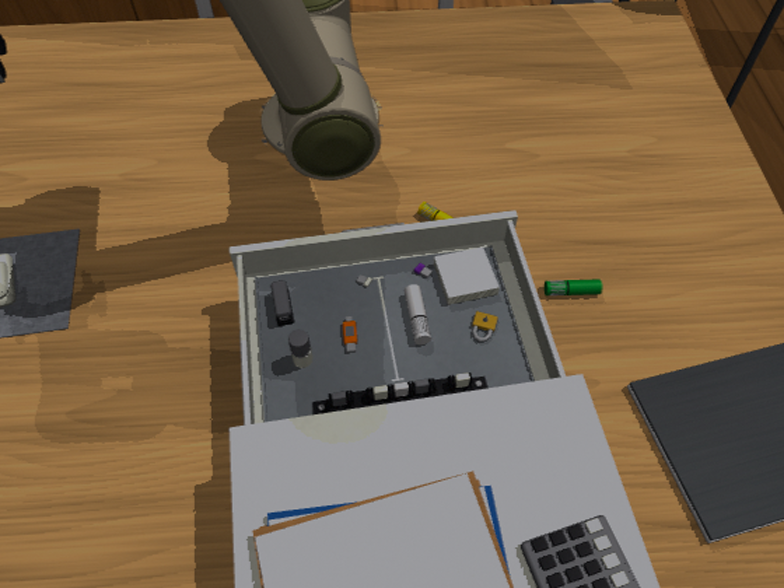

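Top view (display pixels, /1.4 for raw). Possible matches are the silver cylinder at (360,253), a green one at (184,317), a yellow one at (316,424), and the spare caps in the clip bank. I choose the silver one, which lies left of the line. Next is a close crop to check it and measure.

Run:
```python
from h import *
d=np.load('pics/top0.npz');f=d['frame'][120:240,170:330,::-1]
cv2.imwrite('pics/top0c.png',cv2.resize(f,None,fx=5,fy=5,interpolation=cv2.INTER_CUBIC))
```

```text
(no output)
```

View pics/top0c.png

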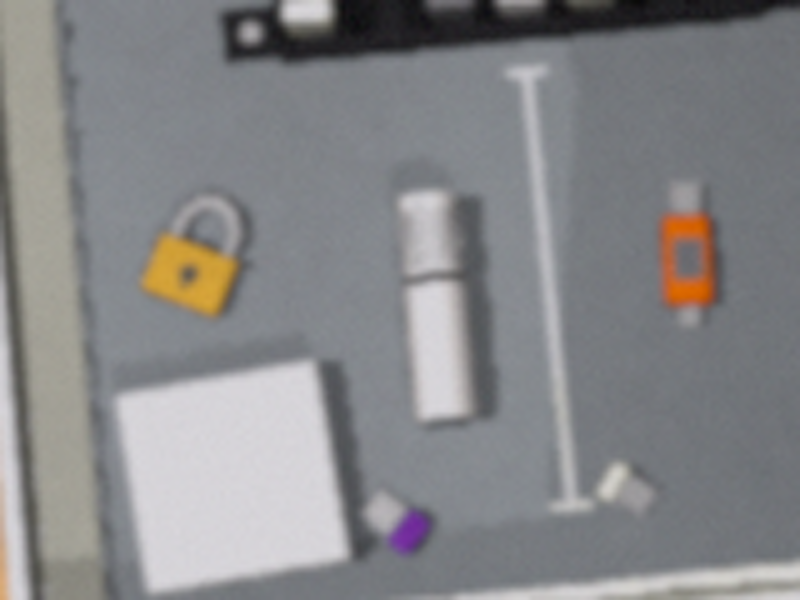

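```bash
cat >> h.py <<'E'
def line_frame(n,f):
    m=(n+f)/2; x=(f-n)/np.linalg.norm(f-n); return m,x,np.array([-x[1],x[0],0])
E
python3 - <<'E'
from h import *
g=np.load('pics/top0.npz')
r=lambda p:((p[0]+.5)/5-.5+170,(p[1]+.5)/5-.5+120)
n=unproj(g,*r((572,506)),.076);f=unproj(g,*r((527,72)),.076)
m,x,y=line_frame(n,f);print('line',n,f,np.linalg.norm(n-f),m,np.degrees(np.arctan2(x[1],x[0])))
a=unproj(g,*r((445,419)),.088);b=unproj(g,*r((423,191)),.088)
c=(a+b)/2;d=b-a;print('cap',c,np.linalg.norm(d),np.degrees(np.arctan2(d[1],d[0])),'rel',(c-m)@x,(c-m)@y)
for nm,p in dict(twin=(688,258),recv=(627,487),nano=(400,522)).items():
    q=unproj(g,*r(p),.081);print(nm,q,(q-m)@x,(q-m)@y)
E
```

```text
line [0.43692398 0.09014636 0.076     ] [0.60616967 0.10740819 0.076     ] 0.17012370220981188 [0.52154682 0.09877727 0.076     ] 5.823615138704577
cap [0.51293536 0.14294403 0.088     ] 0.08809518963279417 5.658148241361074 rel -0.004085576183491121 0.04481258260025396
twin [0.53228424 0.04546231 0.081     ] 0.005272322128821398 -0.05412928918086515
recv [0.44383984 0.06927616 0.081     ] -0.08029930833945212 -0.021464214138008142
nano [0.43042593 0.15573317 0.081     ] -0.0848715136339353 0.06590764733956198
```

```bash
cat >> h.py <<'E'
from scipy.spatial.transform import Rotation as Rn
M=np.array([.52155,.09878,.076]); TH=np.radians(5.8)
def quat(th=TH,s=1):
    X=np.array([0,0,-1.]);Z=s*np.array([-np.sin(th),np.cos(th),0]);return Rn.from_matrix(np.c_[X,np.cross(Z,X),Z]).as_quat()
X=np.array([np.cos(TH),np.sin(TH),0]);Y=np.array([-np.sin(TH),np.cos(TH),0])
def P(x,y,z): p=M+X*x+Y*y; p[2]=z; return p
E
python3 - <<'E'
from h import *
for s in (1,-1): print(s,kinematics.ik(P(-.004,.045,.25),quat(s=s)))
q0=monitor.sense()['joints']
best=min((1,-1),key=lambda s:abs(kinematics.ik(P(-.004,.045,.25),quat(s=s))[5]))
print(best)
env.close_gripper(20)
env.reach(P(-.004,.02,.25),quat(s=best))
snap('wrist','w1',k=1.4);snap('scene','s1',k=1.4);s=monitor.sense();print(s['clock'],s['position'],s['finger_gap'],s['contact_force'])
E
```

```text
1 [ 5.19744993e-02  3.16722171e-01  1.44329133e+00 -4.44089210e-16
  1.38157915e+00 -1.62005092e+00]
-1 [0.0519745  0.31672217 1.44329133 0.         1.38157915 1.52154173]
-1
3.5 [0.51569397 0.11769671 0.24996052] 0.004435558358282572 [-0.59057346 -0.17438759 -0.72035105]
```

View pics/w1.png

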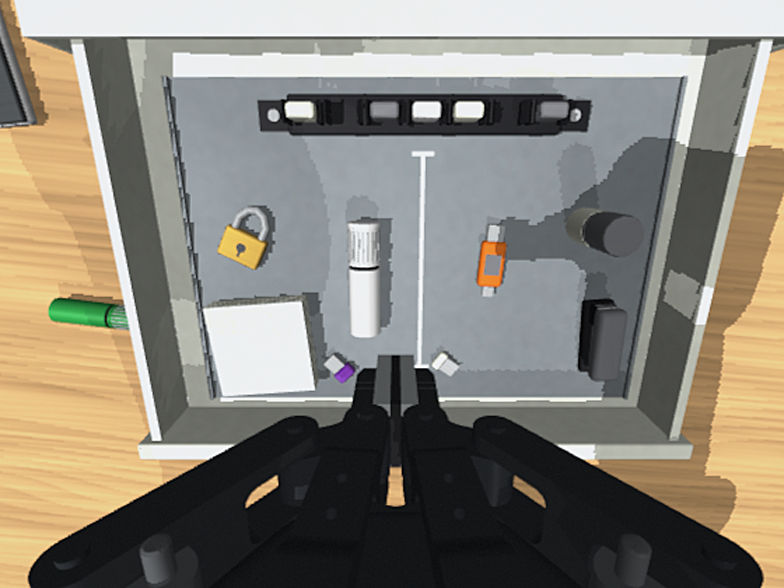

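Run:
```python
from h import *
g=np.load('pics/w1.npz');s=monitor.sense()
for p in (P(-.004,.02,.25),P(-.004,.03,.25),P(-.004,.01,.25),P(-.015,.02,.25),P(.007,.02,.25)): print((proj(g,p)*1.4).round(1))
f=g['frame'][90:290,210:370,::-1]
cv2.imwrite('pics/w1c.png',cv2.resize(f,None,fx=3.0*1,fy=3,interpolation=cv2.INTER_CUBIC))
```

```text
[395.6 376.8]
[369.7 376.8]
[421.5 376.8]
[395.6 401.9]
[395.6 350.7]
```

View pics/w1c.png

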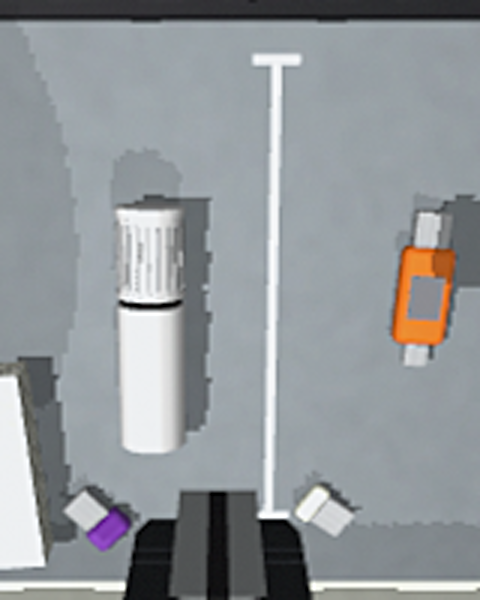

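Run:
```python
from h import *
g=np.load('pics/w1.npz')
r=lambda p:((p[0]+.5)/3-.5+210,(p[1]+.5)/3-.5+90)
n=unproj(g,*r((268.5,516)),.076);f=unproj(g,*r((276.5,61)),.076)
m,x,y=line_frame(n,f);print('line',np.linalg.norm(n-f),m,np.degrees(np.arctan2(x[1],x[0])))
a=unproj(g,*r((152,452)),.09);b=unproj(g,*r((150,209)),.09)
c=(a+b)/2;d=b-a;print('cap',c,np.linalg.norm(d),np.degrees(np.arctan2(d[1],d[0])),'rel',(c-m)@x,(c-m)@y)
for s in (1,-1):print(kinematics.ik(P(-.007,.053,.12),quat(TH-np.pi/2,s)))
```

```text
line 0.17022267108616573 [0.52007906 0.09886272 0.076     ] 5.805129025837871
cap [0.50827815 0.14159238 0.09      ] 0.08907463625481238 4.916223132341516 rel -0.007418485549188032 0.04370413557445721
[ 6.71351954e-02  4.39924360e-01  1.62576868e+00 -4.44089210e-16
  1.07589962e+00 -3.40939012e-02]
None
```

```bash
cat >> h.py <<'E'
Q=quat(TH-np.pi/2,1)
def stroke(x,yc,d,lead=.0075,press=4.0,v=.04,dz=0.0003,zf=.107):
    """capsule at yc, roll it by d (signed) ; tip starts behind by lead"""
    sg=np.sign(d); y0=yc-sg*lead; y1=y0+2*d
    env.movel(P(x,y0,zf),velocity=.12,frame=Q); env.hold(.2)
    f0=monitor.sense()['contact_force'].copy()
    hit=env.movel(P(x,y0,.096),velocity=.015,guard=press)
    s=monitor.sense();z=s['position'][2];print('touch',hit,z.round(5),(s['contact_force']-f0).round(2))
    if not hit: env.movel(P(x,y0,.12)); return False
    ok=True;z-=dz
    for k in range(1,4):
        env.movel(P(x,y0+(y1-y0)*k/3,z),velocity=v)
        s=monitor.sense();print(s['position'].round(4),(s['contact_force']-f0).round(2),round(s['clock'],2))
    env.hold(.2)
    env.movel(P(x,y1,.125),velocity=.06)
    return True
E
python3 - <<'E'
from h import *
env.reach(P(-.008,.0518,.125),Q)
stroke(-.008,.0443,-.015)
snap('scene','s2',k=1.4);snap('wrist','w2',k=1.4);print(monitor.sense()['clock'])
E
```

```text
touch True 0.09975 [-1.32 -0.22  6.12]
[0.5094 0.1394 0.0999] [-2.97 -1.19  6.64] 6.28
[0.5103 0.1294 0.0999] [-3.18 -0.59  6.73] 6.68
[0.5112 0.1195 0.0999] [-3.24 -0.47  6.95] 7.08
7.9583
```

View pics/w2.png

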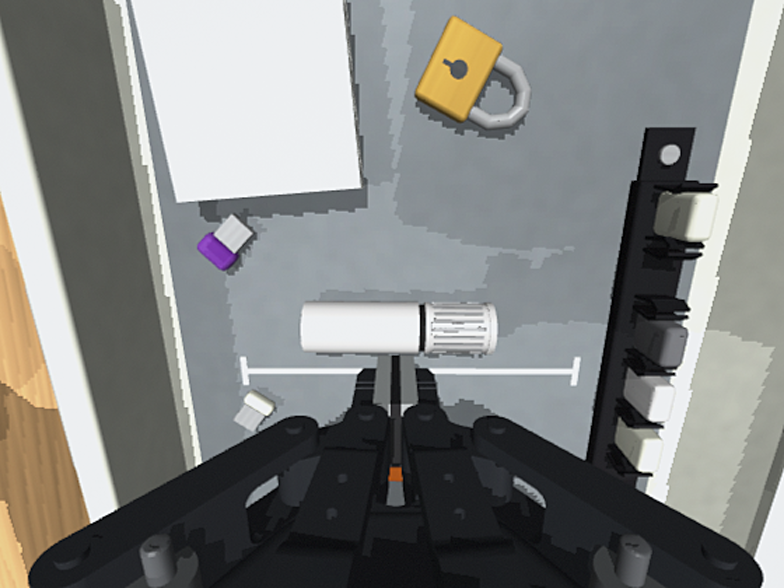

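View pics/s2.png

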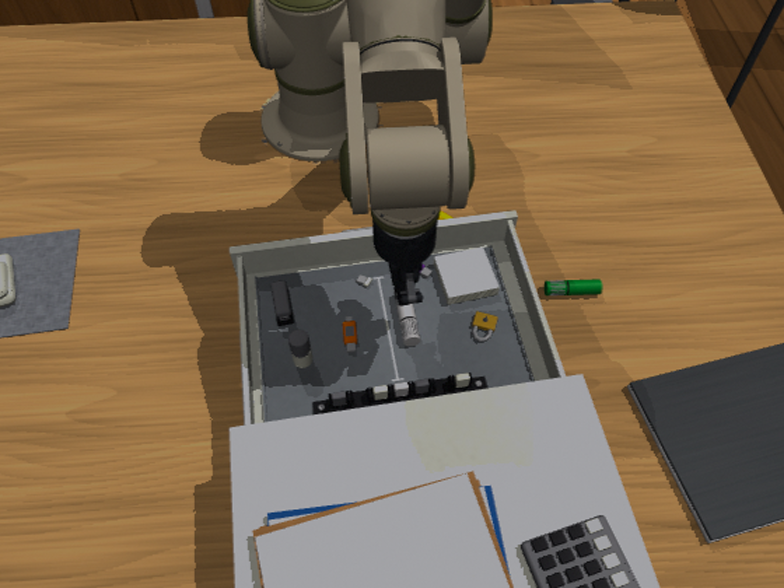

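The capsule rolled (in w2 it lies from (302,328) to (497,328), with the line from (245,371) to (576,371)). I'll measure it and make the next stroke.

```bash
cat >> h.py <<'E'
def meas(g,n,f,a,b,zc=.088,k=1.4):
    r=lambda p:((p[0]+.5)/k-.5,(p[1]+.5)/k-.5)
    n=unproj(g,*r(n),.076);f=unproj(g,*r(f),.076);m,x,y=line_frame(n,f)
    a=unproj(g,*r(a),zc);b=unproj(g,*r(b),zc);c=(a+b)/2;d=b-a
    print('line',np.linalg.norm(n-f).round(4),m.round(4),np.degrees(np.arctan2(x[1],x[0])).round(2),'cap len',np.linalg.norm(d).round(4),'yaw rel',np.degrees(np.arctan2(d@y,d@x)).round(2),'x,y rel mm',((c-m)@x*1e3).round(2),((c-m)@y*1e3).round(2))
E
python3 - <<'E'
from h import *
g=np.load('pics/w2.npz')
meas(g,(245,371),(576,371),(302,327.5),(497,328.5))
E
```

```text
line 0.1704 [0.5214 0.0987 0.076 ] 5.84 cap len 0.091 yaw rel -0.33 x,y rel mm -5.77 28.34
```

Run:
```python
from h import *
stroke(-.008,.0288,-.0145)
snap('wrist','w3',k=1.4);print(monitor.sense()['clock'])
```

```text
touch True 0.0998 [-1.89  0.26  6.51]
[0.5109 0.1243 0.0999] [-2.97  0.33  6.93] 9.43
[0.5118 0.1147 0.0999] [-4.09 -1.19  6.54] 9.82
[0.5127 0.105  0.0999] [-4.17 -0.55  7.21] 10.21
11.0333
```

View pics/w3.png

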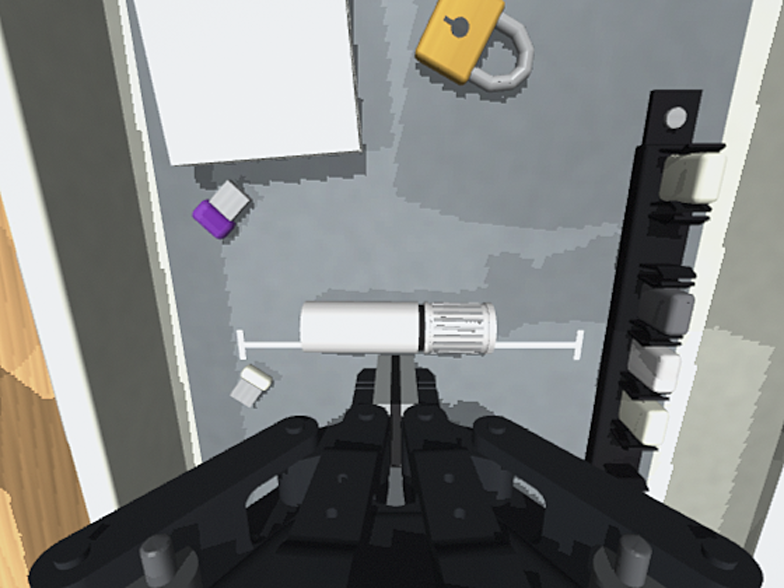

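Run:
```python
from h import *
g=np.load('pics/w3.npz')
meas(g,(241,345),(579,345),(301,327),(496,328.5))
stroke(-.008,.0142,-.0142)
env.movel(P(-.008,-.05,.2),velocity=.15,frame=Q)
snap('wrist','w4',k=1.4);snap('top','t4',k=1.4);print(monitor.sense()['clock'])
```

```text
line 0.1708 [0.5212 0.0986 0.076 ] 5.81 cap len 0.0911 yaw rel -0.47 x,y rel mm -5.86 13.97
touch True 0.09983 [-0.97 -0.    4.89]
[0.5124 0.1099 0.0999] [-1.99 -1.11  5.19] 12.49
[0.5133 0.1005 0.0999] [-1.8  -1.12  6.47] 12.88
[0.5141 0.0911 0.0999] [-2.42 -0.86  6.37] 13.26
14.8583
```

View pics/w4.png

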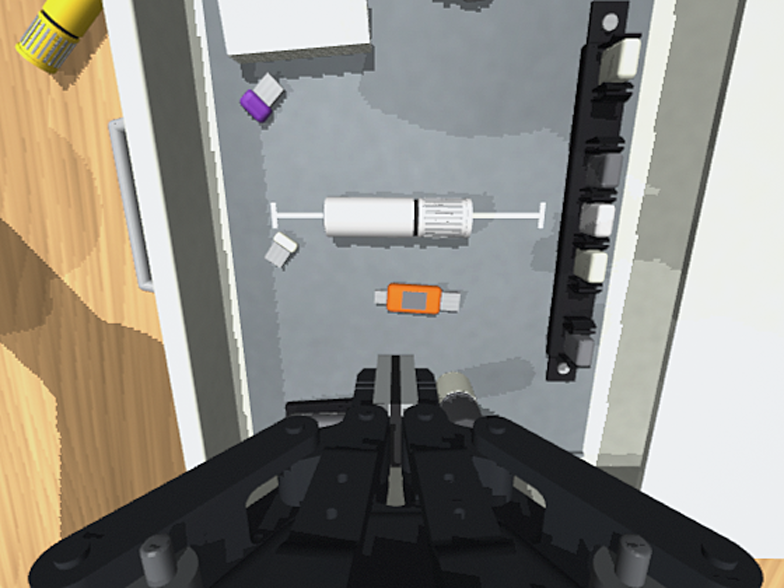

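Run:
```python
import numpy as np,cv2
g=np.load('pics/w4.npz');cv2.imwrite('pics/w4c.png',cv2.resize(g['frame'][125:185,185:400,::-1],None,fx=3.7,fy=3.7,interpolation=cv2.INTER_CUBIC)[:, :798])
g=np.load('pics/t4.npz');cv2.imwrite('pics/t4c.png',cv2.resize(g['frame'][100:250,160:360,::-1],None,fx=4,fy=4,interpolation=cv2.INTER_CUBIC))
```

```text
(no output)
```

View pics/w4c.png

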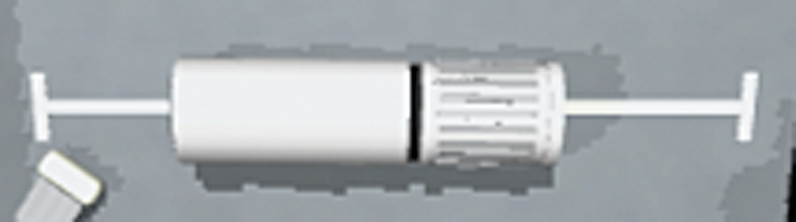

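View pics/t4c.png

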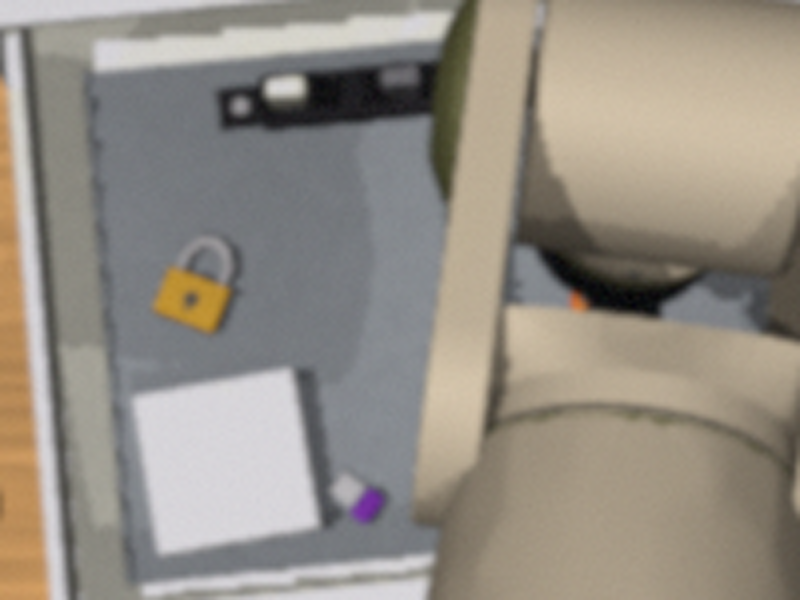

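Run:
```python
from h import *
g=np.load('pics/w4.npz')
r=lambda u,v:((u+.5)/3.7-.5+185,(v+.5)/3.7-.5+125)
meas(g,r(38.5,107),r(747,106.5),r(173,109.5),r(565,112),k=1)
env.movel(P(-.008,-.05,.24),velocity=.2)
env.set_joints([-1.452,.313,1.498,0,1.331,-.223]);
snap('top','t5');s=monitor.sense();print(s['clock'],s['position'])
g=np.load('pics/t5.npz');cv2.imwrite('pics/t5c.png',cv2.resize(g['frame'][120:240,170:330,::-1],None,fx=5,fy=5,interpolation=cv2.INTER_CUBIC))
h=np.load('pics/top0.npz');d=cv2.absdiff(g['frame'],h['frame'])[90:260,160:400];cv2.imwrite('pics/d5.png',cv2.resize(np.clip(d.astype(int)*3,0,255).astype(np.uint8),None,fx=3,fy=3))
```

```text
line 0.1706 [0.5208 0.099  0.076 ] 5.84 cap len 0.0902 yaw rel -0.4 x,y rel mm -5.72 0.28
17.55 [ 0.17681792 -0.49418434  0.23115959]
```

View pics/t5c.png

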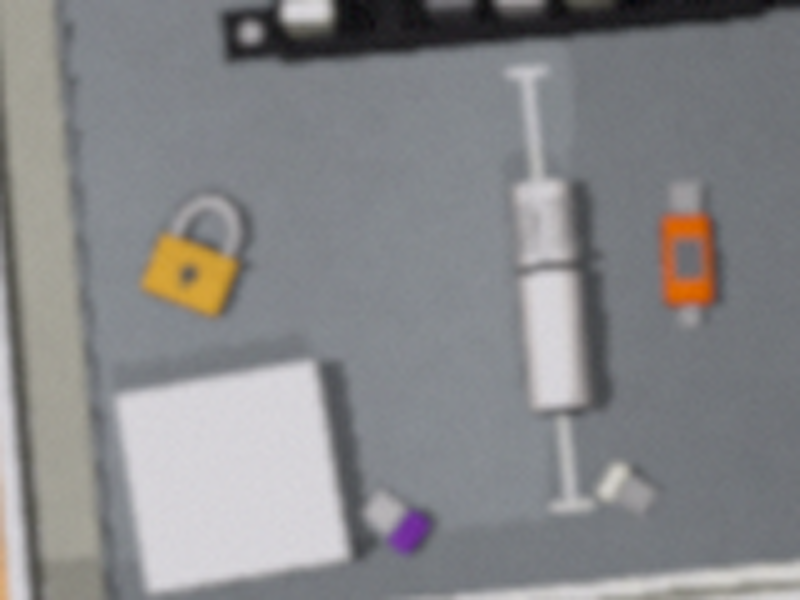

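View pics/d5.png

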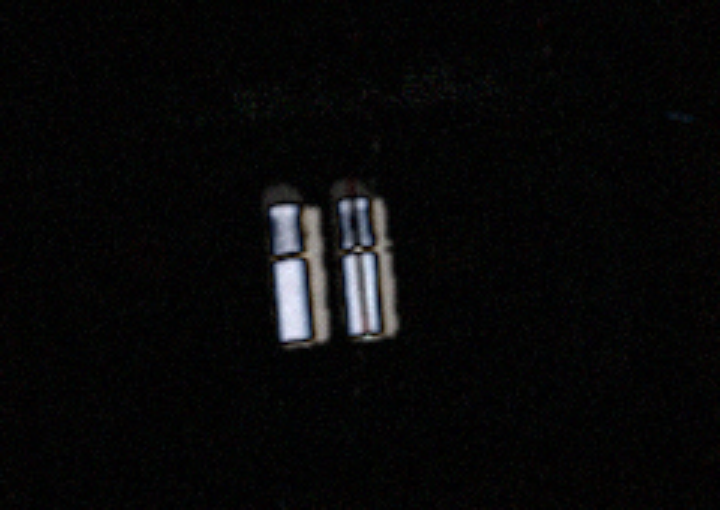

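Run:
```python
from h import *
g=np.load('pics/t5.npz');r=lambda u,v:((u+.5)/5-.5+170,(v+.5)/5-.5+120)
meas(g,r(572,506),r(527,72),r(559.5,410),r(543,181),k=1)
job.hand_in()
```

```text
line 0.1701 [0.5215 0.0988 0.076 ] 5.82 cap len 0.0884 yaw rel -1.78 x,y rel mm -4.88 -0.01
the job is handed in; nothing more can be done
```

The capsule drive is back on the stowage line, at rest and centred over it between the end ticks. I rolled it there with three light fingertip strokes across its top, using the closed gripper and about 5–7 N downward. The job is handed in, at about 18 s on the clock.

| Last check | Wrist camera | Top camera |
|---|---|---|
| Sideways offset from the line | 0.3 mm | 0.0 mm |
| Angle to the line | -0.4° | -1.8° |
| Position along the line, from its middle | -5.7 mm | -4.9 mm |

- **Angle:** the two cameras disagree by about 1.4°. I trust the wrist camera more because it was closer and the top picture is blurred, but I did not resolve the difference.
- **Along the line:** the capsule started about 4–7 mm toward the robot from the line's middle, and rolling does not change that. It lies well within the ticks.
- **Everything else:** comparing the top pictures from before and after shows that only the capsule moved. The arm is back at its starting pose, touching nothing.

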